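# Hold the rocker arm over the tube mixer

### The job

Switch the tube mixer off by turning its speed knob fully anticlockwise to the stop. Then pick up the rocker arm by its balance point (the yellow band) and hold it level about 5 cm above the mixer's fork, with the band centred over the fork, the bar in line with the slot and the steel counterweight on the side of the black buffer pad. Finish while still holding it there, so that a colleague can guide it in, and leave everything else where it stands.

Things in the scene. Friction and masses are not known exactly. Their poses are not given: they have to be found in the camera images.
- mixer: Benchtop tube mixer, fixed to the bench: white housing 240 (x) x 220 (y) x 60 mm tall. Origin: centre of its underside, z up. On its top: the speed knob at x -75 mm, y 0; an aluminium slotted fork at x +50 mm, y 0; a black rubber buffer pad at x +50, y +70 mm. A blue panel is on its -x face, towards the robot.
- fork_top (a point): Middle of the slot at the upper edge of the fork, 110 mm above the bench (50 mm above the housing). The fork is two upright plates 10 mm thick, 36 mm long along the mixer's y, 24 mm apart in the mixer's x: its slot runs along the mixer's y. Axes are the mixer's.
- buffer_pad (a point): Centre of the top of the black rubber buffer pad (50 x 40 mm) on the mixer, 70 mm from the fork towards the mixer's +y, 66 mm above the bench.
- speed_knob (a joint): Angle of the mixer's speed knob about its upright axis: 0 is off, the anticlockwise end stop (seen from above); it grows clockwise, up to 4.0 rad. At 0 its bar lies along the mixer's x with the white pointer line towards the mixer's -x, at a red dot on the housing; at angle a the bar is turned clockwise by a from that. Turns easily (about 0.03 N m) and stays where it is left.
- speed_knob_grip (a point): Point on the knob's axis at grip height, 97 mm above the bench, 75 mm from the mixer's centre. The knob is a black disc of 44 mm diameter (tops out 74 mm above the bench) carrying an upright bar grip 42 mm long, 14 mm thick, from 72 to 104 mm above the bench. Turns with the knob: its x runs along the bar, away from the pointer.
- rocker: Loose rocker arm of the mixer, lying on the bench, 0.53 to 0.82 kg: aluminium bar 240 mm long (along its x), 18 mm wide, between 22 and 42 mm above its underside; at the +x end a dark steel counterweight 32 x 44 x 42 mm (x from 88 to 120 mm); at the -x end a blue plastic tube tray 44 x 76 mm (x from -150 to -106 mm) on a foot. Origin: on the plane of its underside below the bar's middle, z up.
- balance (a point): Balance point of the rocker arm (its centre of mass along the bar), mid-thickness of the bar, 32 mm above its underside, 50 mm from the bar's middle towards the counterweight; a narrow yellow band round the bar marks it. Axes are the rocker's (x along the bar towards the counterweight).
- counterweight (a point): Centre of the rocker's counterweight, 54 mm from the balance point along the rocker's +x.
- purple_rack: Bystander: white rack of 18 purple-capped blood tubes, 72 x 138 mm, 100 mm tall. Origin: centre of its underside.
- orange_rack: Bystander: white rack of 8 orange-capped tubes, 50 x 94 mm, 100 mm tall. Origin: centre of its underside.
- amber_bottle: Bystander: amber reagent bottle with black cap, 56 mm across, 120 mm tall. Origin: centre of its underside.
- sample_jar: Bystander: clear jar with red lid, 70 mm across, 80 mm tall. Origin: centre of its underside.
- cuvette_block: Bystander: white ribbed cuvette block, 50 x 120 x 50 mm. Origin: centre of its underside.
- marker: Bystander: black marker pen lying down, 130 mm long, 11 mm thick. Origin: centre of its underside.

How it is judged:
By the outcome, as a careful person would: the job done as asked, in the order asked, and still so for the second after the job is handed in, while the arm keeps its last pose, push and grip.
It also fails if it takes over 72 s, if anything falls off the work surface, if the arm or the gripper's body presses on something with over 40 N, if the wrist force passes 120 N, or if a joint passes its speed limit or range.

### The arm

A 6-joint arm with a two-finger parallel gripper is mounted at the origin on the work surface. World frame = base frame: x ahead of the robot, y to its left, z up, the work surface at z = 0. Lengths are in mm, angles in rad, forces in N, time in s.
With the tool pointing down it reaches from about 300 to 775 mm from the base axis. Payload 14.6 kg.
Tool frame: the origin (TCP) lies at the very end of the fingers, on their centre line; the grasp point (between the pads) lies 19 mm behind it; z points along the fingers, y is the line along which they close (so a half turn about z gives the same grasp; the last joint's range is limited). The gripper opens to 94 mm and grips with 3 to 60 N. Pads are 16 mm wide; open, the fingers measure 119 mm over their backs; the gripper's body (75 mm by 177 mm) begins 78 mm behind the grasp point.
Start: joints at [-1.321, 0.3, 1.521, -0, 1.321, -0.067], TCP at [171.333, -522.622, 166.346] pointing down, gripper open.
Joint ranges: [-3.03, 3.03], [-0.79, 2.21], [0.23, 2.52], [-1.04, 4.18], [0, 3.07], [-2.55, 2.55]. Speed limits (rad/s): [2.22, 2.22, 2.57, 3.14, 3.14, 3.14].

### API

Orientations are given as [roll, pitch, yaw] about the fixed x, y, z axes, in that order (R = Rz(yaw) Ry(pitch) Rx(roll)).
In Python, from cell import manip, optics gives the robot as it stands.
- The arm moves only by the shell command python3 -m crank 'ROWS' [FORCE]. ROWS is JSON, a list of rows, each a list of 7 numbers: the opening in per cent of the stroke, from 0 (shut) to 100 (fully open), then the shift along the tool's x, y, z in mm, then the turn, a rotation vector about the tool's x, y, z in rad. A call has 1 to 10 rows; each row is the pose to reach, as a shift and turn from the pose commanded when the call began, along the tool's axes at that moment; what a row does not reach only later rows make up. A row lasts 1/10 s, in which the tool goes at most 50 mm and 8.59 degrees, less where a joint would pass 70% of its speed; a pose out of reach is approached as far as the arm can. A call with a gripper value outside its range is refused whole. The fingers move at their own pace and stop on an object; FORCE is the grip in N (left out, the last holds). Time passes only in rows, so rows that repeat a pose let the fingers close. It gives the time, the measured TCP pose, the force, the opening and the grip force at its end, in the units of the state.
- manip.read_state(): the state, without advancing time (a new reading comes with each control period).
- optics.camera(name): name is "scene" or "top" or "wrist"; returns (picture, depth): 384x512x3 uint8, red, green, blue; 384x512 float32, mm along the optical axis (not along the pixel's ray), 0 where there is no reading.
- optics.calibration(name): a dict with "camera_matrix" (3x3 intrinsics, pixels), "R" (3x3) and "t" (3): a world point X has camera coordinates R X + t. Camera axes: x right, y down, z forward; pixel columns grow to the right and rows downward; lengths in mm; the calibration is good to about 2 mm. A picture is of the moment at which its call begins: read the wrist's pose just before it. calibration takes no time and is no camera call; for the wrist camera it gives the pose at the moment of the call.
- manip.sign_off(): hands the job in; it is judged then, once.
The state is a dict: "clock": time; "joints": joint angles; "qd": joint speeds; "effort": joint torques, N m; "eef_pos": TCP position; "eef_rot": TCP orientation; "wrist_force": force on the tool from outside, world axes, zero at the start; "moment": the same for the moment, N m; "finger_gap": finger opening in mm; "finger_force": force on a finger pad.
Only numpy, scipy, OpenCV 4.12 (cv2) and the standard library are available. Lean on these libraries where they do the work, as an engineer would, in place of code of your own. Each camera call takes 0.05 s, during which the arm holds its last target. There are 200 camera calls.

## Working session

There is one attempt and no reset: what is moved stays moved. The work goes in short steps, Python scripts to look and compute and a shell command to move; the robot and the scene stay as the last step left them, time stands still between calls to the robot, and variables do not carry over. Pictures are saved under pics/ and viewed, at most 10 in all, crops included, and the job is handed in when it is done.

```bash
mkdir -p pics; ls
cat > h.py <<'E'
import numpy as np, cv2
from cell import manip, optics
from scipy.spatial.transform import Rotation as Ro
def cap(n):
    c=optics.calibration(n); p,d=optics.camera(n); return p,d,np.array(c["camera_matrix"]),np.array(c["R"]),np.array(c["t"]).ravel()
def ray(uv,z,K,R,t):
    d=R.T@np.linalg.inv(K)@np.array([uv[0],uv[1],1.]); o=-R.T@t
    return o+d*(z-o[2])/d[2]
def cloud(d,K,R,t):
    v,u=np.indices(d.shape); P=np.stack([(u-K[0,2])*d/K[0,0],(v-K[1,2])*d/K[1,1],d],-1)
    return (P-t)@R
E
python3 - <<'E'
from h import *
s=manip.read_state(); print({k:np.round(v,3) for k,v in s.items()})
for n in("top","scene"):
    p,d,K,R,t=cap(n); np.savez(f"pics/{n}.npz",p=p,d=d,K=K,R=R,t=t); cv2.imwrite(f"pics/{n}0.png",cv2.resize(p[...,::-1],(800,600),interpolation=cv2.INTER_CUBIC)); print(n,K,-R.T@t,R)
E
```

```text
pics
{'clock': np.float64(0.0), 'joints': array([-1.321,  0.3  ,  1.522,  0.   ,  1.321, -0.067]), 'qd': array([ 0.   ,  0.001,  0.001, -0.001,  0.001,  0.   ]), 'effort': array([-4.0000e-03, -5.3181e+01, -3.5274e+01,  7.1000e-02,  2.4000e-02,
       -0.0000e+00]), 'eef_pos': array([ 171.277, -522.331,  165.783]), 'eef_rot': array([-3.14 , -0.   ,  0.317]), 'wrist_force': array([0.184, 0.259, 0.205]), 'moment': array([-0.031, -0.01 , -0.072]), 'finger_force': np.float64(0.0), 'finger_gap': np.float64(93.706)}
top [[419.80144536   0.         256.57555674]
 [  0.         419.80144536 195.20458959]
 [  0.           0.           1.        ]] [ 441.82184313   -6.67821003 1336.22931076] [[ 0.02446637 -0.99964626 -0.0104284 ]
 [-0.9937009  -0.02317706 -0.10964187]
 [ 0.10936139  0.01304525 -0.99391645]]
scene [[391.74638051   0.         252.9060456 ]
 [  0.         391.74638051 189.9464749 ]
 [  0.           0.           1.        ]] [1167.3442912   317.34604013 1000.89267081] [[-0.49439318  0.86922766  0.00431916]
 [ 0.70906544  0.40616145 -0.57641919]
 [-0.50279378 -0.28191515 -0.81714274]]
```

View pics/top0.png

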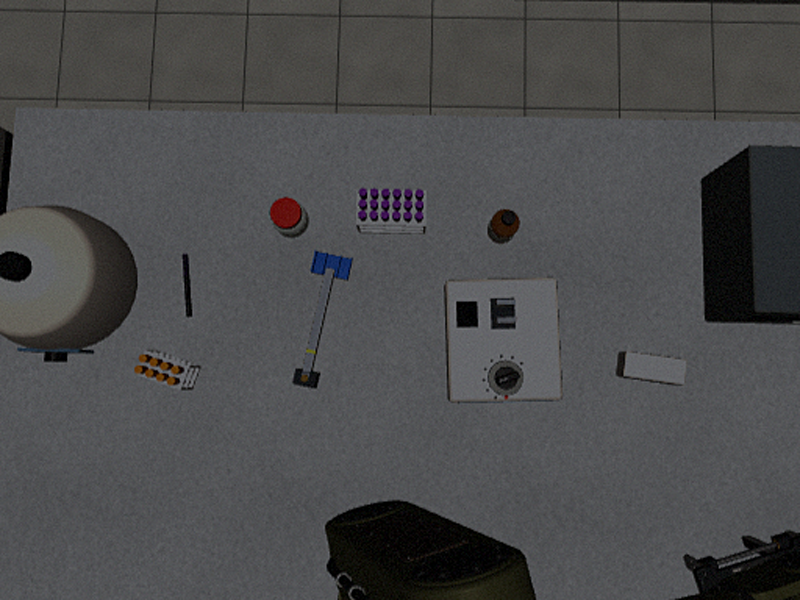

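View pics/scene0.png

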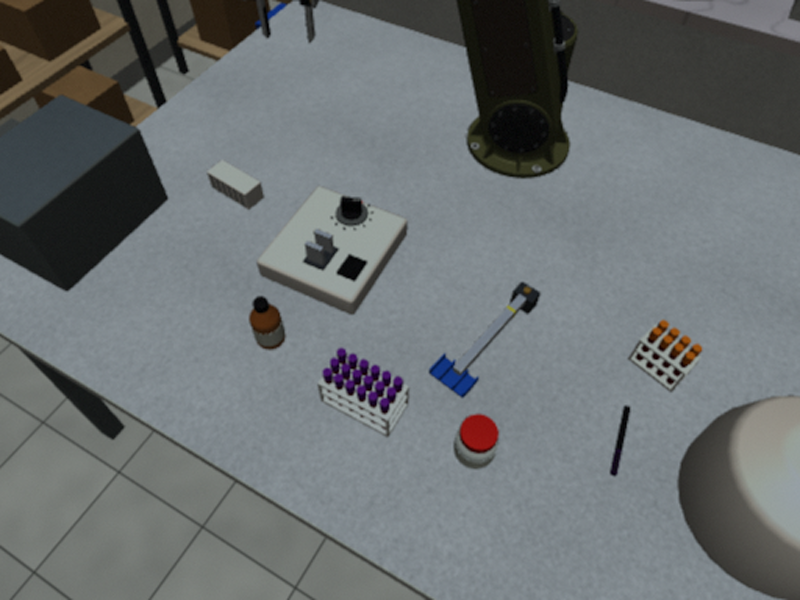

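The top view shows the mixer around (503,340) with its knob at (506,378), a red dot below the knob, and the pad to the left, on +y. The rocker runs from its tray at (332,265) through the yellow band at (311,352) to the counterweight at (306,378). Next I measure these.

```bash
cat > m.py <<'E'
from h import *
q=np.load("pics/top.npz"); p,d,K,R,t=[q[k] for k in("p","d","K","R","t")]
C=cloud(d.astype(float),K,R,t)
hsv=cv2.cvtColor(p,cv2.COLOR_RGB2HSV)
# housing top: by depth height
Z=C[...,2]; m=((Z>45)&(Z<90)&(C[...,1]<-40)&(C[...,1]>-400)&(C[...,0]>200)&(C[...,0]<640)).astype(np.uint8)
m=cv2.morphologyEx(m,cv2.MORPH_OPEN,np.ones((5,5)))
cs,_=cv2.findContours(m,cv2.RETR_EXTERNAL,cv2.CHAIN_APPROX_NONE)
for c in sorted(cs,key=cv2.contourArea)[-2:]:
    W=np.array([ray(x[0],60,K,R,t)[:2] for x in c],np.float32); print("housing",cv2.minAreaRect(W))
print("bench z",np.median(Z[200:260,120:160]))
def comp(mask,z,name,lo=3):
    n,l,s,ce=cv2.connectedComponentsWithStats(mask.astype(np.uint8))
    for i in range(1,n):
        if s[i,4]>=lo: print(name,s[i,4],ce[i].round(1),ray(ce[i],z,K,R,t).round(1))
H,S,V=hsv[...,0],hsv[...,1],hsv[...,2]
comp(((H<8)|(H>172))&(S>120)&(V>60),60,"red")
comp((H>20)&(H<35)&(S>110)&(V>60),42,"yellow")
comp((H>105)&(H<125)&(S>150)&(V>50),35,"blue",50)
sub=np.zeros_like(V,bool); sub[160:260,160:230]=1
comp((V<45)&sub,42,"dark",40)
sub[:]=0; sub[185:265,285:360]=1
comp((V<45)&sub,66,"darkmixer",30)
# fork: depth
f=(Z>95)&(Z<125)&(C[...,1]<-60)&(C[...,1]>-400)&(C[...,0]<480)&(C[...,0]>250); comp(f,110,"high",4)
# bar axis of rocker
b=(Z>25)&(Z<60)&(C[...,1]<300)&(C[...,1]>100)&(C[...,0]>300)&(C[...,0]<640)
comp(b,42,"rock",20)
cv2.imwrite("pics/crop.png",np.hstack([cv2.resize(p[180:260,280:365,::-1],(400,376),interpolation=4),cv2.resize(p[155:255,175:255,::-1],(300,376),interpolation=4)]))
E
python3 m.py
```

```text
housing ((520.0234375, -188.7998046875), (238.5184783935547, 218.78387451171875), 2.7039499282836914)
bench z -1.298691619129373
red 296 [182.2 135.6] [763.5 246.3  60. ]
red 5 [323.4 253.8] [ 409.7 -195.2   60. ]
yellow 12 [198.4 224.5] [489.2 187.3  42. ]
blue 266 [211.8 169. ] [664.6 153.   35. ]
dark 130 [195.7 241.9] [435.7 193.5  42. ]
darkmixer 30 [285.  202.5] [561.3 -76.8  66. ]
darkmixer 207 [320.6 200.1] [ 571.  -184.7   66. ]
darkmixer 216 [298.4 200.5] [ 568.4 -117.5   66. ]
darkmixer 175 [323.9 241.3] [ 446.9 -195.6   66. ]
high 69 [325.  241.5] [ 446.3 -192.2  110. ]
rock 547 [200.8 216.8] [513.2 181.   42. ]
```

View pics/crop.png

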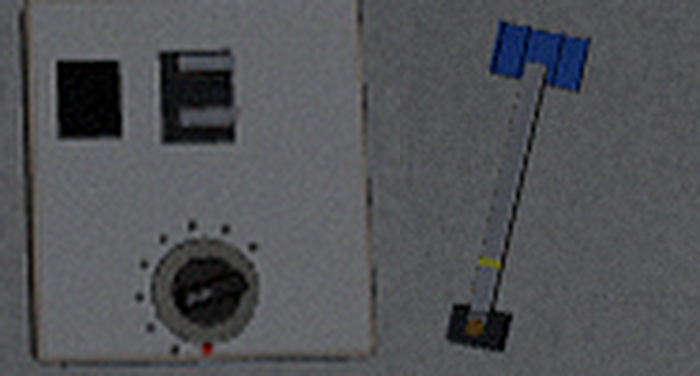

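The mixer centre comes out at (520,-189) with yaw about 2.7°. That puts the knob at (445,-192), the fork at (570,-186.5) and the pad at (567,-117), all matching the stated layout. The crop shows the knob pointer roughly left of its axis, so about 1.5 rad. I'll move above the knob and look with the wrist camera.

```bash
python3 -m crank '[[100,363,-228,-84,0,0,-1.37],[100,363,-228,-84,0,0,-1.37],[100,363,-228,-84,0,0,-1.37],[100,363,-228,-84,0,0,-1.37],[100,363,-228,-84,0,0,-1.37],[100,363,-228,-84,0,0,-1.37],[100,363,-228,-84,0,0,-1.37],[100,363,-228,-84,0,0,-1.37],[100,363,-228,-84,0,0,-1.37],[100,363,-228,-84,0,0,-1.37]]'
cat > w.py <<'E'
from h import *
import sys
s=manip.read_state(); print(s["clock"],np.round(s["eef_pos"],1),np.round(s["eef_rot"],3),np.round(s["joints"],3))
p,d,K,R,t=cap("wrist"); np.savez("pics/wrist.npz",p=p,d=d,K=K,R=R,t=t)
print("cam",-R.T@t, R[2])
cv2.imwrite(sys.argv[1],cv2.convertScaleAbs(p[...,::-1],alpha=1.8))
E
python3 w.py pics/w1.png
```

```text
clock: 1.1
eef_pos: [447.2, -190.1, 250.8]
eef_rot: [3.141, -0.0, 1.696]
wrist_force: [0.1, 0.5, 0.4]
finger_gap: 93.9
finger_force: 0.0
1.1 [ 447.2 -190.1  250.8] [ 3.141 -0.     1.696] [-4.780e-01  1.010e-01  1.564e+00  1.000e-03  1.476e+00 -6.030e-01]
cam [ 436.69850133 -114.02059734  469.37204141] [ 0.03324783 -0.26168266 -0.96458114]
```

View pics/w1.png

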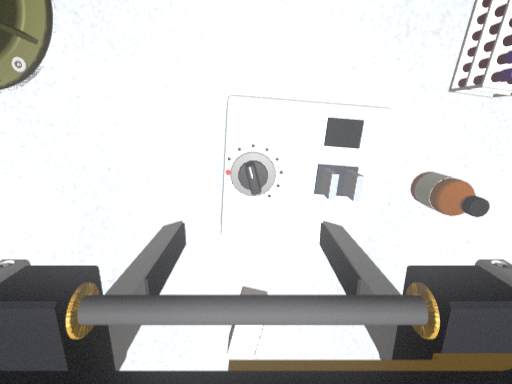

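The wrist view shows the knob centred at (253,175). Its bar runs from (249,162) to (257,192), with the white pointer line at the upper end, which is the +y side. The fork is near (340,182) and the pad at (344,132). Now I measure the bar angle.

```bash
cat > k.py <<'E'
from h import *
q=np.load("pics/wrist.npz"); p,d,K,R,t=[q[k] for k in("p","d","K","R","t")]
C=cloud(d.astype(float),K,R,t); Z=C[...,2]
k=np.hypot(C[...,0]-445,C[...,1]+192)<40
for nm,m,z in(("bar",k&(Z>96)&(Z<112),104),("fork",(Z>102)&(Z<118)&(np.hypot(C[...,0]-570,C[...,1]+187)<50),110)):
    P=C[m]; uv=np.argwhere(m)[:,::-1]; W=np.array([ray(x,z,K,R,t)[:2] for x in uv],np.float32)
    print(nm,m.sum(),P.mean(0).round(1),cv2.minAreaRect(W),"bbox mid",(W.min(0)+W.max(0))/2)
    e,v=np.linalg.eigh(np.cov((W-W.mean(0)).T)); print(np.degrees(np.arctan2(v[1,1],v[0,1])),np.sqrt(e))
hsv=cv2.cvtColor(p,cv2.COLOR_RGB2HSV)
m=((hsv[...,0]<8)|(hsv[...,0]>172))&(hsv[...,1]>120); m&=np.hypot(C[...,0]-410,C[...,1]+195)<25
print("red",m.sum(),ray(np.argwhere(m)[:,::-1].mean(0),60,K,R,t).round(1))
m=(p.max(2)<25)&(np.hypot(C[...,0]-567,C[...,1]+117)<40); W=np.array([ray(x,66,K,R,t)[:2] for x in np.argwhere(m)[:,::-1]],np.float32); print("pad",cv2.minAreaRect(W))
m=(abs(Z-60)<8)&(C[...,1]>-320)&(C[...,1]<-60)&(C[...,0]<460)&(C[...,0]>380)
# left (-x) edge of housing: rows
rows=[(C[r][m[r]][:,0].min(),C[r][m[r]][:,1].mean()) for r in range(105,215,5) if m[r].sum()>3]
a=np.array(rows); f=np.polyfit(a[:,1],a[:,0],1); print("edge slope deg",np.degrees(np.arctan(-f[0])))
E
python3 k.py
```

```text
bar 312 [ 446.9 -190.6  103.4] ((446.90325927734375, -190.6841583251953), (13.741227149963379, 42.276756286621094), 21.258766174316406) bbox mid [ 446.89175 -191.25055]
111.3097414440209 [ 3.96361811 11.98424954]
fork 493 [ 571.4 -185.   108.9] ((570.3267211914062, -184.83982849121094), (46.28825378417969, 37.030975341796875), 2.817823648452759) bbox mid [ 570.6006  -184.91656]
-176.27052851122914 [10.53359249 17.13088972]
red 14 [ 409.6 -194.1   60. ]Traceback (most recent call last):
  File "k.py", line 12, in <module>
    m=(p.max(2)<25)&(np.hypot(C[...,0]-567,C[...,1]+117)<40); W=np.array([ray(x,66,K,R,t)[:2] for x in np.argwhere(m)[:,::-1]],np.float32); print("pad",cv2.minAreaRect(W))
                                                                                                                                                        ~~~~~~~~~~~~~~~^^^
cv2.error: OpenCV(4.12.0) /io/opencv/modules/imgproc/src/convhull.cpp:143: error: (-215:Assertion failed) total >= 0 && (depth == CV_32F || depth == CV_32S) in function 'convexHull'
```

```bash
python3 -m crank '[[100,-1,-1,0,0,0,-0.15],[100,-1,-1,0,0,0,-0.247],[100,-1,-1,40,0,0,-0.247],[100,-1,-1,85,0,0,-0.247],[100,-1,-1,130,0,0,-0.247],[100,-1,-1,155,0,0,-0.247],[100,-1,-1,170,0,0,-0.247],[100,-1,-1,170,0,0,-0.247]]' 20; python3 -m crank '[[0,0,0,0,0,0,0],[0,0,0,0,0,0,0],[0,0,0,0,0,0,0],[0,0,0,0,0,0,0],[0,0,0,0,0,0,0],[0,0,0,0,0,0,0],[0,0,0,0,0,0,0],[0,0,0,0,0,0,0]]' 20
```

```text
clock: 1.95
eef_pos: [442.5, -194.3, 78.2]
eef_rot: [-3.139, -0.003, 1.931]
wrist_force: [0.6, 0.4, 0.9]
finger_gap: 94.1
finger_force: 0.0
clock: 2.75
eef_pos: [444.4, -194.0, 80.4]
eef_rot: [3.142, 0.0, 1.934]
wrist_force: [0.4, -0.2, 0.9]
finger_gap: 33.5
finger_force: 0.0
```

```bash
python3 -m crank '[[34,2,2.5,0,0,0,0],[20,2,2.5,0,0,0,0],[0,2,2.5,0,0,0,0],[0,2,2.5,0,0,0,0],[0,2,2.5,0,0,0,0],[0,2,2.5,0,0,0,0],[0,2,2.5,0,0,0,0]]' 20
```

```text
clock: 3.45
eef_pos: [446.0, -191.3, 80.3]
eef_rot: [-3.142, -0.0, 1.934]
wrist_force: [-0.2, -0.9, 0.3]
finger_gap: 0.4
finger_force: 0.0
```

The fingers shut on nothing, so I'm looking before doing more.

Run:
```python
from h import *
s=manip.read_state(); print(np.round(s["eef_pos"],1),s["finger_gap"],s["finger_force"],s["wrist_force"],s["moment"])
a=[]
for n,(r,c) in {"scene":((100,120),(190,220)),"wrist":((0,0),(0,0))}.items():
    p,d,K,R,t=cap(n)
    if n=="scene": p=p[95:205,150:280]; p=cv2.resize(p,(473,400),interpolation=4)
    else: p=cv2.resize(p,(533,400))[:,200:]
    a.append(cv2.convertScaleAbs(p[...,::-1],alpha=1.6))
cv2.imwrite("pics/s2.png",cv2.resize(np.hstack(a),(800,397)))
```

```text
[ 446.  -191.3   80.3] 0.4412441185554713 0.0 [-0.18455712 -0.89968365  0.33848822] [-0.0637524  -0.11523607 -0.02063578]
```

View pics/s2.png

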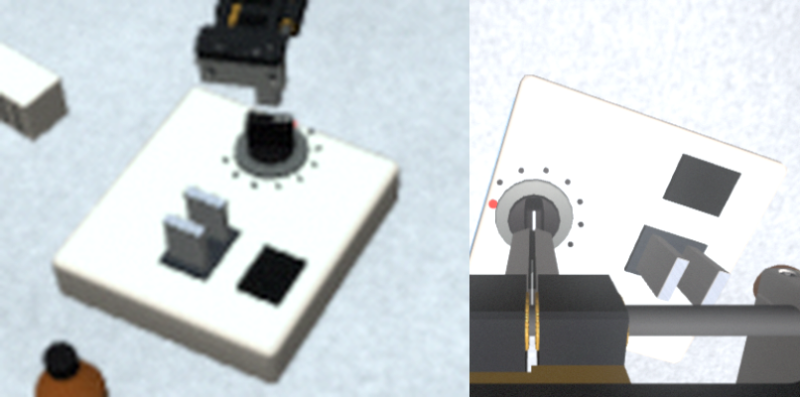

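The scene crop shows the shut fingertips at about (268,98), behind or above the knob bar at (270,130). In the wrist view the fingers end near (535,240), short of the bar. I'll check where the tips really are from depth.

Run:
```python
from h import *
s=manip.read_state(); X=s["eef_pos"]
for n in("scene","top","wrist"):
    p,d,K,R,t=cap(n); C=cloud(d.astype(float),K,R,t)
    c=K@(R@X+t); print(n,"tcp px",c[:2]/c[2],"range",c[2])
    near=np.hypot(C[...,0]-446,C[...,1]+191)<90
    Z=C[...,2]
    for lo in range(70,260,15):
        m=near&(Z>=lo)&(Z<lo+15)&(d>0)
        if n=="wrist": m&=d>0
        if m.sum()>3: print(lo,m.sum(),np.median(C[m],0).round(0),C[m].min(0).round(0),C[m].max(0).round(0))
    if n=="wrist":
        print("col256 depth",d[180:384:6,256].round(0)); print("Z",Z[180:384:6,256].round(0))
```

```text
scene tcp px [225.06238646 131.59034553] range 1258.2863730727297
70 73 [ 459. -187.   75.] [ 436. -209.   70.] [ 477. -164.   85.]
85 46 [ 455. -193.   92.] [ 444. -211.   85.] [ 463. -172.  100.]
100 49 [ 451. -189.  103.] [ 435. -213.  100.] [ 462. -172.  109.]
115 5 [ 443. -185.  128.] [ 439. -194.  125.] [ 460. -183.  130.]
130 23 [ 458. -187.  136.] [ 451. -198.  132.] [ 463. -180.  144.]
145 7 [ 460. -189.  148.] [ 455. -196.  145.] [ 462. -181.  149.]
205 17 [ 521. -169.  219.] [ 361. -206.  215.] [ 532. -136.  220.]
220 173 [ 511. -170.  230.] [ 360. -215.  220.] [ 534. -132.  235.]
235 181 [ 462. -175.  241.] [ 360. -231.  235.] [ 536. -131.  250.]
250 405 [ 498. -176.  259.] [ 357. -207.  250.] [ 535. -132.  265.]
top tcp px [323.17191552 241.63102665] range 1246.287084862669
220 26 [ 481. -152.  233.] [ 406. -179.  224.] [ 507. -132.  235.]
235 25 [ 421. -168.  238.] [ 404. -178.  235.] [ 508. -132.  248.]
250 383 [ 508. -172.  259.] [ 376. -234.  252.] [ 535. -131.  265.]
wrist tcp px [253.30925738 214.83290524] range 231.07509238864492
70 986 [ 441. -187.   74.] [ 425. 
[... 514 characters left out ...]
[ 444. -183.  190.] [ 440. -191.  190.] [ 445. -181.  193.]
205 1106 [ 502. -174.  219.] [ 359. -224.  210.] [ 518. -131.  220.]
220 19280 [ 437. -162.  232.] [ 359. -221.  220.] [ 517. -131.  235.]
235 17201 [ 434. -168.  241.] [ 372. -210.  235.] [ 511. -142.  250.]
250 6117 [ 438. -170.  252.] [ 385. -191.  250.] [ 490. -149.  254.]
col256 depth [238. 239. 227. 210. 203. 205. 207. 187. 176. 166. 159. 153. 144. 138.
 135. 131. 126. 124.  77.  76.  74.  72.  72.  72.  73.  74.  76. 361.
 367.  71.  70.  67.  61.  59.]
Z [ 66.  66.  79.  97. 104. 104. 103. 124. 134. 145. 153. 159. 168. 174.
 178. 182. 187. 190. 231. 233. 235. 237. 238. 238. 238. 237. 236.   1.
  -2. 241. 243. 245. 250. 252.]
```

Run:
```python
from h import *
q=np.load("pics/wrist.npz"); p,d,K,R,t=[q[k] for k in("p","d","K","R","t")]
C=cloud(d.astype(float),K,R,t)
m=(d>0)&(d<260)&(C[...,2]<330)
r=np.argwhere(m); 
for lo in range(230,330,10):
    k=m&(C[...,2]>=lo)&(C[...,2]<lo+10)
    if k.sum(): print(lo,k.sum(),C[k].min(0).round(0),C[k].max(0).round(0))
s=manip.read_state(); print("joint-based?",np.round(s["joints"],4))
```

```text
280 12 [ 397. -198.  289.] [ 494. -175.  290.]
290 303 [ 388. -204.  290.] [ 503. -173.  300.]
300 448 [ 387. -204.  300.] [ 504. -173.  310.]
310 527 [ 387. -204.  310.] [ 504. -173.  320.]
320 624 [ 387. -204.  320.] [ 504. -173.  330.]
joint-based? [-0.4806  0.2508  1.7977  0.      1.0931 -0.8436]
```

External scene depth and wrist depth agree that the real fingertips sit about 41 mm short of the reported TCP, both open (290 against 251) and shut (about 122 against 80). The tool data are off along z, so I'll allow for that: open, then go 41 mm lower.

```bash
python3 -m crank '[[70,0,0,0,0,0,0],[70,0,0,0,0,0,0],[70,0,0,0,0,0,0],[70,0,0,0,0,0,0],[70,0,0,0,0,0,0],[70,0,0,15,0,0,0],[70,0,0,28,0,0,0],[70,0,0,36,0,0,0],[70,0,0,40,0,0,0],[70,0,0,40,0,0,0]]' 20; python3 -m crank '[[0,0,0,0,0,0,0],[0,0,0,0,0,0,0],[0,0,0,0,0,0,0],[0,0,0,0,0,0,0],[0,0,0,0,0,0,0],[0,0,0,0,0,0,0],[0,0,0,0,0,0,0]]' 20
```

```text
clock: 4.7
eef_pos: [445.8, -191.1, 39.9]
eef_rot: [-3.141, -0.001, 1.934]
wrist_force: [-0.0, -0.2, -1.2]
finger_gap: 65.6
finger_force: 0.0
clock: 5.4
eef_pos: [447.2, -190.9, 40.6]
eef_rot: [3.139, 0.001, 1.933]
wrist_force: [18.8, 10.8, -17.3]
finger_gap: 14.2
finger_force: 20.0
```

```bash
python3 -m crank '[[0,0,1.5,0,0,0,0],[0,0,1.5,0,0,0,0],[0,0,1.5,0,0,0,-0.08],[0,0,1.5,0,0,0,-0.18],[0,0,1.5,0,0,0,-0.28],[0,0,1.5,0,0,0,-0.38],[0,0,1.5,0,0,0,-0.48],[0,0,1.5,0,0,0,-0.58],[0,0,1.5,0,0,0,-0.65],[0,0,1.5,0,0,0,-0.65]]' 20; python3 -c "
from h import *
print(manip.read_state())"
```

```text
clock: 6.4
eef_pos: [446.6, -191.4, 40.5]
eef_rot: [-3.14, -0.001, 2.586]
wrist_force: [-6.7, -5.7, 5.2]
finger_gap: 14.0
finger_force: 20.0
{'clock': 6.4, 'joints': array([-0.4792994 ,  0.31001964,  1.82805362, -0.0018623 ,  1.0043016 ,
       -1.49388564]), 'qd': array([ 0.00015363, -0.00088152,  0.0007509 ,  0.00039975, -0.0009708 ,
        0.06592584]), 'effort': array([  3.7123467 , -46.00723386, -29.77645934,   1.85610496,
        -0.91882596,  -1.19784683]), 'eef_pos': array([ 446.64970065, -191.43372227,   40.4905859 ]), 'eef_rot': array([-3.13996653e+00, -6.59992326e-04,  2.58638210e+00]), 'wrist_force': array([-6.70242525, -5.73259231,  5.21785172]), 'moment': array([-1.10894894,  1.22969238,  0.02031646]), 'finger_force': 19.99692052602768, 'finger_gap': 14.008888717684721}
```

```bash
python3 -m crank '[[0,0,0,0,0,0,-0.1],[0,0,0,0,0,0,-0.2],[0,0,0,0,0,0,-0.3],[0,0,0,0,0,0,-0.4],[0,0,0,0,0,0,-0.5],[0,0,0,0,0,0,-0.57],[0,0,0,0,0,0,-0.61],[0,0,0,0,0,0,-0.64],[0,0,0,0,0,0,-0.64],[0,0,0,0,0,0,-0.64]]' 20; python3 -c "
from h import *
s=manip.read_state();print(s['moment'],s['eef_rot'])"
```

```text
clock: 7.4
eef_pos: [446.5, -192.3, 40.5]
eef_rot: [-3.139, -0.002, -3.06]
wrist_force: [-10.0, -12.0, 4.0]
finger_gap: 14.2
finger_force: 20.5
[-2.32932312  1.4951648  -0.48994368] [-3.13949069e+00 -1.58091357e-03 -3.06017049e+00]
```

```bash
python3 -m crank '[[0,0,0,0,0,0,0.025],[0,0,0,0,0,0,0.03],[40,0,0,0,0,0,0.03],[60,0,0,0,0,0,0.03],[60,0,0,0,0,0,0.03],[60,0,0,-20,0,0,0.03],[100,0,0,-60,0,0,0.03],[100,0,0,-110,0,0,0.03],[100,0,0,-160,0,0,0.03],[100,0,0,-200,0,0,0.03]]' 20; python3 w.py pics/w2.png; sed -i '/m=(p.max(2)<25)/,$d' k.py; python3 k.py
```

```text
clock: 8.4
eef_pos: [447.5, -190.5, 243.4]
eef_rot: [-3.141, 0.002, -3.089]
wrist_force: [0.4, 1.1, -0.7]
finger_gap: 74.3
finger_force: 0.0
8.4 [ 447.5 -190.5  243.4] [-3.141e+00  2.000e-03 -3.089e+00] [-0.478  0.104  1.577  0.     1.458 -2.101]
cam [ 369.55232095 -194.58960306  461.72421501] [ 0.26523451  0.01393021 -0.9640833 ]
bar 335 [ 445.2 -192.4  103.4] ((445.3192443847656, -192.4024658203125), (40.32960891723633, 13.349629402160645), 3.044703960418701) bbox mid [ 445.32233 -192.26294]
-177.03386617196105 [ 4.11638632 11.85749095]
fork 443 [ 569.4 -185.8  108.5] ((568.8197631835938, -185.97918701171875), (45.7468147277832, 34.49839782714844), 3.0472192764282227) bbox mid [ 568.8322  -185.68515]
-177.19233776297418 [10.20761182 17.13473842]
red 16 [ 410.3 -193.7   60. ]
```

View pics/w2.png

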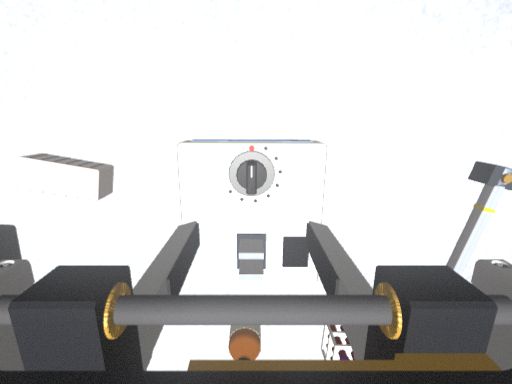

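The knob is off: its bar is at 3.0° against the mixer's 2.9°, and the pointer at (251,165) faces the red dot at (251,148). Next I move above the rocker.

```bash
python3 -m crank '[[100,-61,375,0,0,0,0.244],[100,-61,375,0,0,0,0.244],[100,-61,375,0,0,0,0.244],[100,-61,375,0,0,0,0.244],[100,-61,375,0,0,0,0.244],[100,-61,375,0,0,0,0.244],[100,-61,375,0,0,0,0.244],[100,-61,375,0,0,0,0.244],[100,-61,375,0,0,0,0.244],[100,-61,375,0,0,0,0.244]]'; python3 -m crank '[[100,0,0,0,0,0,0],[100,0,0,0,0,0,0]]'; python3 w.py pics/w3.png
cat > r.py <<'E'
from h import *
q=np.load("pics/wrist.npz"); p,d,K,R,t=[q[k] for k in("p","d","K","R","t")]
C=cloud(d.astype(float),K,R,t); Z=C[...,2]
hsv=cv2.cvtColor(p,cv2.COLOR_RGB2HSV); H,S,V=hsv[...,0],hsv[...,1],hsv[...,2]
y=(H>20)&(H<35)&(S>110)&(V>60)&(np.hypot(C[...,0]-489,C[...,1]-187)<40)&(Z>36)
uv=np.argwhere(y)[:,::-1]; Y=ray(uv.mean(0),42,K,R,t); print("yellow",len(uv),uv.mean(0),Y.round(1),"Z",np.median(Z[y]))
m=(Z>36)&(Z<50)&(np.hypot(C[...,0]-489,C[...,1]-187)<150)&(S<70)&(V>60)
n,l,st,ce=cv2.connectedComponentsWithStats(m.astype(np.uint8)); i=1+np.argmax(st[1:,4]); 
W=np.array([ray(x,42,K,R,t)[:2] for x in np.argwhere(l==i)[:,::-1]],np.float32)
print("bar",len(W),cv2.minAreaRect(W)); e,v=np.linalg.eigh(np.cov(W.T)); print(np.degrees(np.arctan2(v[1,1],v[0,1])),np.sqrt(e)*3.46,W.mean(0))
b=W.mean(0); u=v[:,1]; print("yellow proj on axis",b+u*np.dot(Y[:2]-b,u))
E
python3 r.py
```

```text
clock: 9.45
eef_pos: [488.5, 187.4, 239.8]
eef_rot: [-3.141, -0.001, 2.951]
wrist_force: [-1.4, -0.9, 0.2]
finger_gap: 94.4
finger_force: 0.0
clock: 9.65
eef_pos: [488.9, 186.0, 240.4]
eef_rot: [3.142, 0.0, 2.948]
wrist_force: [0.9, 1.3, -0.2]
finger_gap: 94.2
finger_force: 0.0
9.65 [488.9 186.  240.4] [3.142 0.    2.948] [ 0.294  0.192  1.484 -0.     1.466 -1.084]
cam [412.60295415 200.53746413 458.94937068] [ 0.25904169 -0.04997042 -0.96457263]
yellow 39 [263.66666667 187.02564103] [515.6 198.6  42. ] Z 42.35833826714941
bar 996 ((564.2986450195312, 174.645263671875), (17.728925704956055, 145.69537353515625), 79.37896728515625)
169.52285787852418 [ 18.49789937 144.59100832] [561.3066  175.61096]
yellow proj on axis [512.96628557 184.55035973]
```

View pics/w3.png

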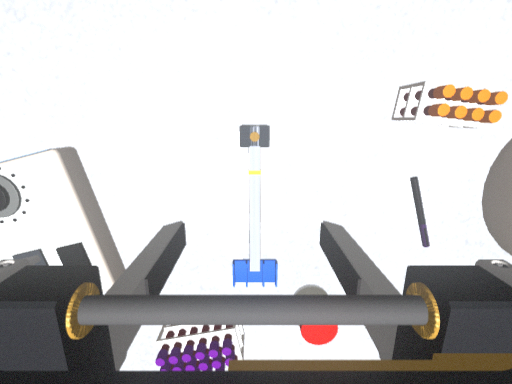

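The wrist view shows the yellow band at (255,172), the counterweight at (255,136) and the tray at (255,272). My yellow mask caught stray pixels, so I'm restricting it.

```bash
sed -i 's/&(Z>36)$/\&(Z>36); y[:160]=0; y[185:]=0; y[:,:235]=0; y[:,275:]=0/' r.py; python3 r.py
python3 - <<'E'
from h import *
q=np.load("pics/wrist.npz"); p,d,K,R,t=[q[k] for k in("p","d","K","R","t")]
print(cv2.cvtColor(p,cv2.COLOR_RGB2HSV)[166:179,255]); 
for uv in((255,136),(254.5,172)): print(ray(uv,42,K,R,t))
E
```

```text
yellow 36 [254.5 172. ] [489.7 189.1  42. ] Z 42.14256963319565
bar 996 ((564.2986450195312, 174.645263671875), (17.728925704956055, 145.69537353515625), 79.37896728515625)
169.52285787852418 [ 18.49789937 144.59100832] [561.3066  175.61096]
yellow proj on axis [489.63057101 188.86575002]
[[110  25 153]
 [114  25 155]
 [113  26 156]
 [114  25 156]
 [ 33  60 157]
 [ 31 139 171]
 [ 31 153 173]
 [ 31 156 172]
 [ 33  75 160]
 [ 90   7 147]
 [110  25 154]
 [111  23 154]
 [110  25 154]]
[436.96349956 200.03986045  42.        ]
[489.67713574 189.11755141  42.        ]
```

```bash
python3 -m crank '[[100,0,2.7,45,0,0,-0.01],[100,0,2.7,90,0,0,-0.01],[100,0,2.7,135,0,0,-0.01],[100,0,2.7,180,0,0,-0.01],[80,0,2.7,220,0,0,-0.01],[60,0,2.7,250,0,0,-0.01],[60,0,2.7,262,0,0,-0.01],[60,0,2.7,267,0,0,-0.01],[60,0,2.7,267,0,0,-0.01],[60,0,2.7,267,0,0,-0.01]]' 50; python3 -m crank '[[20,0,0,0,0,0,0],[0,0,0,0,0,0,0],[0,0,0,0,0,0,0],[0,0,0,0,0,0,0],[0,0,0,0,0,0,0],[0,0,0,0,0,0,0],[0,0,0,0,0,0,0]]' 50
```

```text
clock: 10.7
eef_pos: [490.2, 189.8, -25.2]
eef_rot: [3.141, 0.002, 2.96]
wrist_force: [0.1, 0.8, 0.0]
finger_gap: 56.7
finger_force: 0.0
clock: 11.4
eef_pos: [489.3, 189.6, -26.6]
eef_rot: [-3.142, -0.0, 2.96]
wrist_force: [0.3, -1.8, 2.6]
finger_gap: 17.6
finger_force: 50.0
```

Gripped at 17.6 mm with 50 N. I lift gently and check the load.

```bash
python3 -m crank '[[0,0,0,-5,0,0,0],[0,0,0,-15,0,0,0],[0,0,0,-40,0,0,0],[0,0,0,-75,0,0,0],[0,0,0,-115,0,0,0],[0,0,0,-155,0,0,0],[0,0,0,-185,0,0,0],[0,0,0,-200,0,0,0],[0,0,0,-200,0,0,0],[0,0,0,-200,0,0,0]]' 55; python3 -c "
from h import *
s=manip.read_state();print(s['moment'],s['eef_rot'],s['joints'])"
```

```text
clock: 12.4
eef_pos: [488.7, 189.5, 172.7]
eef_rot: [-3.141, -0.001, 2.96]
wrist_force: [0.4, -0.1, -7.8]
finger_gap: 17.6
finger_force: 55.0
[ 0.03347318 -0.16462084 -0.0139946 ] [-3.14112958e+00 -9.45855071e-04  2.95989612e+00] [ 2.99976512e-01  2.38016454e-01  1.58446333e+00  2.86874167e-05
  1.32016564e+00 -1.08913063e+00]
```

```bash
python3 -m crank '[[0,-4,-10,0,0,0,0.04],[0,-12,-30,0,0,0,0.11],[0,-25,-60,0,0,0,0.22],[0,-38,-92,0,0,0,0.34],[0,-52,-126,0,0,0,0.47],[0,-67,-160,0,0,0,0.6],[0,-81,-195,0,0,0,0.73],[0,-95,-229,0,0,0,0.86],[0,-107,-257,0,0,0,0.98],[0,-115,-276,0,0,0,1.06]]' 55
cat > g.py <<'E'
from h import *
s=manip.read_state(); Rt=Ro.from_euler("xyz",s["eef_rot"]); 
T=np.array([569.8,-185.6,165-32+0]); yaw=np.radians(92.9)
T[2]=163+ -19-40.5
print(s["eef_pos"],s["eef_rot"],s["finger_gap"],s["moment"]); print("shift",Rt.inv().apply(T-s["eef_pos"]).round(1),"turn",(Rt.inv()*Ro.from_euler("xyz",[np.pi,0,yaw])).as_rotvec().round(4))
E
python3 g.py
```

```text
clock: 13.4
eef_pos: [551.9, -105.4, 171.9]
eef_rot: [-3.139, -0.001, 1.891]
wrist_force: [0.5, 0.5, -7.8]
finger_gap: 17.7
finger_force: 55.0
[ 551.85931976 -105.36608045  171.86701384] [-3.13945101e+00 -9.56362797e-04  1.89136635e+00] 17.707072131303313 [ 0.00625928 -0.14911219 -0.01057076]
shift [-81.9  -8.1  68.3] turn [-0.0023 -0.0007  0.27  ]
```

```bash
python3 -m crank '[[0,-15,-2,0,0,0,0.05],[0,-35,-4,0,0,0,0.12],[0,-57,-6,0,0,0,0.19],[0,-74,-8,5,0,0,0.24],[0,-82,-8,18,0,0,0.27],[0,-82,-8,30,0,0,0.27],[0,-82,-8,40,0,0,0.27],[0,-82,-8,40,0,0,0.27],[0,-82,-8,40,0,0,0.27]]' 55; python3 g.py
cat > v.py <<'E'
from h import *
for n in("top","scene"):
    p,d,K,R,t=cap(n); C=cloud(d.astype(float),K,R,t); Z=C[...,2]
    H,S,V=cv2.split(cv2.cvtColor(p,cv2.COLOR_RGB2HSV))
    b=(H>105)&(H<125)&(S>150)&(V>50)&(Z>100)&(Z<260)
    print(n,"tray",b.sum(),np.median(C[b],0).round(1) if b.any() else "")
    k=(V<50)&(Z>120)&(Z<215)&(np.hypot(C[...,0]-567,C[...,1]+130)<45); print("cw?",k.sum(),np.median(C[k],0).round(1) if k.any() else "")
    y=(H>20)&(H<35)&(S>110)&(V>60)&(Z>120); 
    if y.any(): print("yellow",y.sum(),np.median(C[y],0))
    g=(S<60)&(V>60)&(Z>145)&(Z<200)&(abs(C[...,0]-572)<40)&(C[...,1]<-230)&(C[...,1]>-330); P=C[g]
    if len(P)>20:
        c=P.mean(0); u,s,w=np.linalg.svd(P-c,full_matrices=False); w=w[0]*np.sign(w[0][1]); print("bar",len(P),c.round(1),"yaw",np.degrees(np.arctan2(w[1],w[0])),"slope deg",np.degrees(np.arcsin(w[2])))
    if n=="scene": cv2.imwrite("pics/s4.png",cv2.convertScaleAbs(cv2.resize(p[80:230,120:320,::-1],(800,600),interpolation=4),alpha=1.5))
E
python3 v.py
```

```text
clock: 14.3
eef_pos: [571.4, -182.2, 133.4]
eef_rot: [-3.141, -0.0, 1.631]
wrist_force: [-0.3, -0.2, -6.5]
finger_gap: 17.6
finger_force: 55.0
[ 571.40306615 -182.15548514  133.36898076] [-3.14143180e+00 -1.63066651e-04  1.63105580e+00] 17.615393534580935 [-0.04000007 -0.09173271  0.01248309]
shift [-3.3 -1.8 29.9] turn [-0.0002 -0.0002  0.0096]
top tray 378 [ 580.6 -365.4  187.9]
cw? 138 [ 567.7 -123.4  200.1]
yellow 2 [ 569.88080279 -129.49887913  206.62004567]
bar 24 [ 575.9 -317.7  196.5] yaw 154.09901455063965 slope deg -31.90706509416552
scene tray 248 [ 597.  -359.1  191. ]
cw? 228 [ 583.4 -120.3  192.1]
yellow 8 [ 569.63615    -133.27827402  207.98558863]
```

View pics/s4.png

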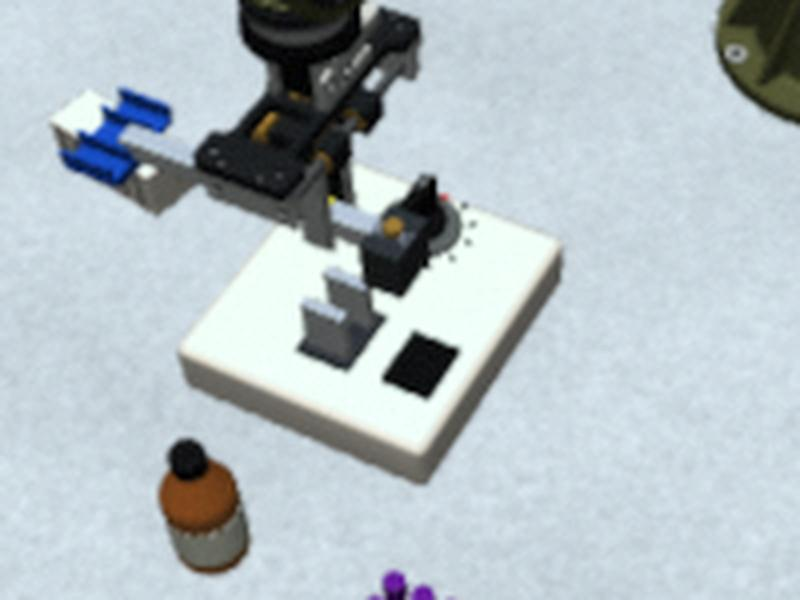

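The scene crop shows the arm holding the rocker level above the fork, with the counterweight at (395,250) on the pad side and the pad at (420,365). The knob pointer is still at the red dot. Last step is lowering to final height with a small correction.

```bash
python3 -m crank '[[0,-3,-2,8,0,0,0.01],[0,-3,-2,18,0,0,0.01],[0,-3,-2,26,0,0,0.01],[0,-3,-2,30,0,0,0.01],[0,-3,-2,30,0,0,0.01],[0,-3,-2,30,0,0,0.01],[0,-3,-2,30,0,0,0.01],[0,-3,-2,30,0,0,0.01]]' 55; python3 g.py; python3 w.py pics/w5.png
python3 - <<'E'
from h import *
q=np.load("pics/wrist.npz"); p,d,K,R,t=[q[k] for k in("p","d","K","R","t")]
C=cloud(d.astype(float),K,R,t); Z=C[...,2]; H,S,V=cv2.split(cv2.cvtColor(p,cv2.COLOR_RGB2HSV))
def blk(m,n):
    k,l,st,ce=cv2.connectedComponentsWithStats(m.astype(np.uint8))
    if k>1: i=1+np.argmax(st[1:,4]); print(n,st[i,4],ce[i],np.median(C[l==i],0).round(1))
near=np.hypot(C[...,0]-570,C[...,1]+186)<130
blk((H>20)&(H<35)&(S>110)&near&(Z>140)&(Z<200),"yellow"); blk((V<80)&near&(Z>166)&(Z<180)&(C[...,1]>-160),"cw top"); 
g=(S<60)&(V>90)&near&(Z>166)&(Z<182)&(C[...,1]>-185); blk(g,"bar")
P=C[g]
for y0 in range(-185,-130,8):
    w=P[(P[:,1]>=y0)&(P[:,1]<y0+8)]
    if len(w)>5: print(y0,len(w),w.mean(0).round(1),np.ptp(w[:,0]).round(1))
E
python3 v.py
```

```text
clock: 15.2
eef_pos: [569.7, -186.0, 103.7]
eef_rot: [3.141, 0.0, 1.62]
wrist_force: [0.6, 0.0, -7.2]
finger_gap: 17.8
finger_force: 55.0
[ 569.73984649 -185.98731529  103.7144783 ] [3.14101899e+00 2.68719820e-04 1.61984216e+00] 17.82075116852342 [-0.02085821 -0.08459849  0.02263742]
shift [0.4 0.1 0.2] turn [ 0.0006  0.0003 -0.0016]
15.2 [ 569.7 -186.   103.7] [3.141 0.    1.62 ] [-0.377  0.463  1.446 -0.     1.231 -0.426]
cam [ 565.14142714 -109.31466573  322.19377539] [ 0.01283865 -0.26375252 -0.96450494]
yellow 270 [252.5 256. ] [ 569.1 -188.   172.5]
cw top 2630 [255.02471483 164.34524715] [ 573.5 -132.9  172.2]
bar 1935 [252.98914729 218.13850129] [ 568.5 -164.2  172.2]
-185 360 [ 568.1 -180.7  172.2] 30.0
-177 397 [ 569.2 -173.1  172.3] 29.8
-169 395 [ 567.8 -165.   172.2] 17.9
-161 423 [ 567.6 -157.   172.2] 18.0
-153 312 [ 568.1 -150.   172.3] 43.5
-145 101 [ 573.3 -142.1  172.1] 29.1
-137 42 [ 571.2 -131.6  172.2] 43.9
top tray 368 [ 577.8 -368.7  159.1]
cw? 141 [ 568.6 -126.9  170.4]
yellow 2 [ 562.04656844 -174.89030892  312.70923967]
bar 42 [ 573.5 -320.7  171.8] yaw 114.98342092222616 slope deg -1.3266278662120088
scene tray 234 [ 592.9 -363.8  159.9]
cw? 225 [ 582.9 -125.   161.5]
yellow 10 [ 570.3383663  -160.9218157   177.19622349]
bar 67 [ 580.1 -311.7  170.1] yaw 84.69115397305595 slope deg -6.718687131361383
```

View pics/w5.png

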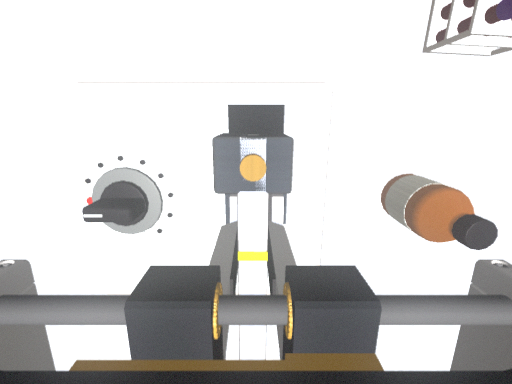

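The bar is level, with its top at 172.2 mm along its length, so the balance point is about 52 mm above the fork. The band at (253,256) is about 2 mm short in y. I nudge it, hold and hand in.

```bash
python3 -m crank '[[0,1,0.5,0,0,0,0],[0,2,0.5,0,0,0,0],[0,2,0.5,0,0,0,0],[0,2,0.5,0,0,0,0],[0,2,0.5,0,0,0,0],[0,2,0.5,0,0,0,0]]' 55; python3 -c "
from cell import manip
print(manip.sign_off())"
```

```text
clock: 15.95
eef_pos: [570.0, -183.9, 103.3]
eef_rot: [-3.142, 0.0, 1.62]
wrist_force: [-0.0, -0.0, -6.7]
finger_gap: 17.7
finger_force: 55.0
the job is handed in; nothing more can be done
None
```

The mixer is switched off with its knob at the stop, and the arm is holding the rocker arm level by its yellow band about 5 cm above the fork, in line with the slot and with the counterweight on the buffer-pad side; it was handed in at 15.95 s (the reported TCP sits about 41 mm beyond the real fingertips, which I allowed for).

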